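Lock the mirror base with a flat screwdriver

ROBOT

A 6-joint arm with a two-finger parallel gripper is mounted at the origin on the work surface; the furniture and walls round the work are solid. World frame = base frame: x ahead of the robot, y to its left, z up, the work surface at z = 0. Lengths are in m, angles in rad, forces in N, time in s.
With the tool pointing down it reaches from about 0.375 to 0.9 m from the base axis. Payload 3.1 kg.
Tool frame: the origin (TCP) lies between the finger pads; the fingertips stand manip.finger_overhang ahead of it and the grasp point (between the pads) lies 5 mm behind it (manip.finger_overhang is the distance from the TCP to the fingertips, in m); z points along the fingers, y is the line along which they close (so a half turn about z gives the same grasp; the last joint's range is limited). The gripper opens to 85 mm and grips with 20 to 120 N. Pads are 22 mm wide; open, the fingers measure 114 mm over their backs; the gripper's body (76 mm by 85 mm) begins 54 mm behind the grasp point. The pads swing forward as they close: fully open they stand 13 mm farther back than shut.
Start: joints at [-1.52, 0.527, 1.433, -0, 1.181, -0.178], TCP at [0.142, -0.609, 0.245] pointing down, gripper open.
Joint ranges: [-3.08, 3.08], [-0.75, 2.2], [0.22, 2.44], [-1.43, 4.57], [0, 2.65], [-2.85, 2.85]. Speed limits (rad/s): [2.79, 2.79, 3.14, 3.14, 3.14, 3.14].

INTERFACE

Orientations are given as a unit quaternion [x, y, z, w].
In Python, from station import manip gives the robot as it stands.
- The arm moves only by the tool drive_tool, never from a script. Its argument "plan" is a list of rows, each a list of 7 numbers: the shift along the tool's x, y, z in m, then the turn, a rotation vector about the tool's x, y, z in degrees, then the opening, from -1 (shut) to 1 (fully open). In form: [[x, y, z, wx, wy, wz, gripper], ...]. A call has 1 to 10 rows; each row shifts and turns the commanded pose from where the row before left it, along the tool's axes as they then stand; what a row does not reach is not made up. A row lasts 1/10 s, in which the tool goes at most 50 mm and 8.59 degrees, less where a joint would pass 70% of its speed; a pose out of reach is approached as far as the arm can. A call is refused whole if a number of a shift passes 0.05 or a number of a turn 8.59, either way. A call with a gripper value outside its range is refused whole. The fingers move at their own pace and stop on an object; "newtons" is the grip in N (left out, the last holds). Time passes only in rows, so rows that do not move let the fingers close. It gives the time, the measured TCP pose, the force, the opening and the grip force at its end, in the units of the state.
- manip.sense(): the state, without advancing time (a new reading comes with each control period).
- manip.snapshot(name): name is "scene" or "top" or "wrist"; returns a dict with "image" (480x640x3 uint8, red, green, blue), "z_map" (480x640 float32, m along the optical axis (not along the pixel's ray), 0 where there is no reading), "fov_y" (degrees; the focal length in pixels is half the picture's height over the tangent of half this angle, whatever the lens; pixels are square), "cx", "cy" (the principal point, pixels), "extrinsics" (4x4, takes a point from camera to world coordinates); the wrist camera has in their place "mount" (4x4, takes a point from camera to tool coordinates, whose origin is the TCP and whose axes are the flange's). Camera axes: x right, y up, looking along -z (the intrinsics and any distortion apply to the point x, -y, -z); pixel columns grow to the right and rows downward; lengths in m; the calibration is good to about 2 mm. A picture is of the moment at which its call begins: read the wrist's pose just before it.
- manip.sign_off(): hands the job in; it is judged then, once.
The state is a dict: "t": time; "q": joint angles; "qd": joint speeds; "tau": joint torques, N m; "tcp_pos": TCP position; "tool_rot": TCP orientation; "force": force on the tool from outside, world axes, zero at the start; "ft_torque": the same for the moment, N m; "finger_gap": opening from 0.0 (shut) to 1.0 (fully open); "gripper_force": force on a finger pad.
Only numpy, scipy, OpenCV 4.12 (cv2) and the standard library are available. Lean on these libraries where they do the work, as an engineer would, in place of code of your own. Each camera call takes 0.05 s, during which the arm holds its last target. There are 200 camera calls.

TASK

Take the flat screwdriver out of its stand, set its blade lightly on the spring-loaded slotted screw of the mirror base and turn it gently until the blade drops into the slot. Then turn the screw clockwise with the driver until its pointer is home at the far stop, without forcing it, and put the driver back upright in its stand, fully down. Leave the dish, the tape roll and the vial where they are.

Things in the scene. Friction and masses are not known exactly. Their poses are not given: they have to be found in the camera images.
- driver: Stubby flat-blade screwdriver, about 90 g, standing blade down in its stand. Origin at the middle of the blade's bottom edge, z up along the driver. Round shank 9 mm across up to z = 55 mm; steel collar 28 mm across, z = 55 to 60; black handle z = 60 to 110, 28 mm along x and 20 mm along y (flat faces across y to grip); cap to 112.
- blade_tip (a point): Middle of the driver's blade edge (same point and axes as driver). The blade is 14 mm wide along x, 2 mm thick along y and 14 mm high. In the slot it has play: after dropping in it turns up to 0.5 rad before it takes the screw along.
- driver_stand: Grey plastic block 56 x 56 x 65 mm, fixed to the bench, origin at the centre of its underside, z up. One upright round hole, 20 mm across and 60 mm deep, in the middle of its top, rim chamfered 2 mm. The driver's collar rests on the top face, so a stored driver's blade edge is 10 mm above the bench, at any yaw.
- mirror_base: Aluminium plate 120 (x) x 76 (y) x 22 mm, fixed, origin at the centre of its underside, z up. A mirror mount on its +x half (x 8 to 57 mm) reaches 70 mm above the bench. The lock screw's upright axis is at x = -30 mm, y = 0. More than 25 N between the driver and this base or its screw damages the slot; fingers and arm stay off the base.
- screw_top (a point): Centre of the top of the lock screw's round steel head, 24 mm across, 36 mm above the bench when not pressed; sinks with the head. One slot, 5 mm wide and 5 mm deep, runs right across the head through its centre. These axes do NOT show the slot: it lies at first anywhere within 40 degrees (0.7 rad) either side of the mirror base's x axis, and turns with the screw.
- screw_foot (a point): Where the lock screw's axis meets the plate's top, 22 mm above the bench. The head stands on a spring: it starts to sink at about 2 N and goes solid after 6 mm, at about 7 N. A blade lying across the slot presses it down; once blade and slot line up within about 10 degrees, the head springs back up round the blade and the force drops.
- lock_screw (a joint): Turn of the lock screw in rad, growing clockwise seen from above: 0 = unlocked, 1.2 = home at a solid stop; starts between 0 and 0.4. A flat steel pointer under the head (28 mm from the axis to its end) turns with it between two small stop pins. Turning takes about 0.04 N m (0.15 at the stop is too much); it stays put when left, and a blade rubbing lightly on the head does not turn it.
- petri: Clear shallow dish, 64 mm across, 14 mm high, loose on the bench; origin at the centre of its underside. To be left alone.
- tape: Cream-coloured roll of tape lying flat, 70 mm across, 24 mm high, loose; origin at the centre of its underside. To be left alone.
- vial: Small brown vial with a black cap, 22 mm across, 52 mm high, standing loose; origin at the centre of its underside. To be left alone.
Not all that is in view belongs to the job. There is more than one size of the driver_stand; the job needs the largest.

How it is judged:
By the outcome, as a careful person would: the job done as asked, in the order asked, and still so for the second after the job is handed in, with the robot touching nothing.
It also fails if it takes over 72 s, if anything falls off the work surface, if the arm or the gripper's body presses on something with over 40 N, if the wrist force passes 120 N, or if a joint passes its speed limit or range.

## Working session

There is one attempt and no reset: what is moved stays moved. The work goes in short steps, Python scripts to look and compute and a tool call to move; the robot and the scene stay as the last step left them, time stands still between calls to the robot, and variables do not carry over. Pictures are saved under pics/ and viewed, at most 10 in all, crops included, and the job is handed in when it is done.

Besides the shell and the picture viewer there is one more tool, called after "Request:" by a JSON object that holds its "api" and its "payload". drive_tool: Moves the arm, as the interface text tells. Its arguments: {"type":"object","properties":{"plan":{"type":"array"},"newtons":{"type":"number"}},"required":["plan"]}

```bash
ls; mkdir -p pics; cat > h.py <<'E'
import numpy as np, cv2
from station import manip
from scipy.spatial.transform import Rotation as R
def snap(name):
    s=manip.sense(); d=manip.snapshot(name)
    if name=="wrist":
        T=np.eye(4);T[:3,:3]=R.from_quat(s["tool_rot"]).as_matrix();T[:3,3]=s["tcp_pos"]
        d["E"]=T@np.array(d["mount"])
    else: d["E"]=np.array(d["extrinsics"])
    z=d["z_map"];f=240/np.tan(np.radians(d["fov_y"])/2)
    v,u=np.mgrid[:480,:640]
    P=np.stack([(u-d["cx"])/f*z,-(v-d["cy"])/f*z,-z],-1)
    d["P"]=P@d["E"][:3,:3].T+d["E"][:3,3]; d["P"][z==0]=np.nan; d["f"]=f
    return d
def save(im,n): cv2.imwrite("pics/"+n,cv2.cvtColor(im,cv2.COLOR_RGB2BGR))
E
python3 - <<'E'
from h import *
print(manip.sense(), manip.finger_overhang)
for n in["scene","top"]:
    d=snap(n); save(d["image"],n+".png"); np.savez(n+".npz",P=d["P"],im=d["image"]); print(n,[k for k in d],d["fov_y"],d["cx"],d["cy"],d["E"].round(3).tolist())
E
```

```text
pics
{'t': 0.0, 'q': array([-1.51951540e+00,  5.28513815e-01,  1.43391534e+00,  2.20915556e-05,
        1.18139756e+00, -1.78491296e-01]), 'qd': array([-0.00119632, -0.00040012,  0.00085173,  0.00148247,  0.00069194,
       -0.00038831]), 'tau': array([-9.51750917e-04, -4.42342615e+01, -1.78026563e+01, -1.70161447e-04,
        8.55073653e-03, -1.26412630e-05]), 'tcp_pos': array([ 0.14235095, -0.60786159,  0.24430017]), 'tool_rot': array([ 9.93407708e-01,  1.14629303e-01,  8.11943717e-05, -1.11411965e-03]), 'force': array([ 0.62367079, -0.37421848,  0.71028922]), 'ft_torque': array([0.00665437, 0.01292978, 0.02424857]), 'gripper_force': 0.0, 'finger_gap': 0.9995465217613395} 0.014
scene ['image', 'z_map', 'fov_y', 'cx', 'cy', 'extrinsics', 'E', 'P', 'f'] 44.939789346787585 319.97331910399345 241.9370491404616 [[-0.874, 0.315, -0.37, 0.226], [-0.486, -0.578, 0.656, 0.495], [-0.007, 0.753, 0.658, 0.67], [0.0, 0.0, 0.0, 1.0]]
top ['image', 'z_map', 'fov_y', 'cx', 'cy', 'extrinsics', 'E', 'P', 'f'] 49.43475244264711 310.99685400964705 237.94322826684314 [[-0.018, 0.998, -0.06, 0.497], [-1.0, -0.018, 0.006, -0.099], [0.005, 0.06, 0.998, 0.903], [0.0, 0.0, 0.0, 1.0]]
```

View pics/scene.png

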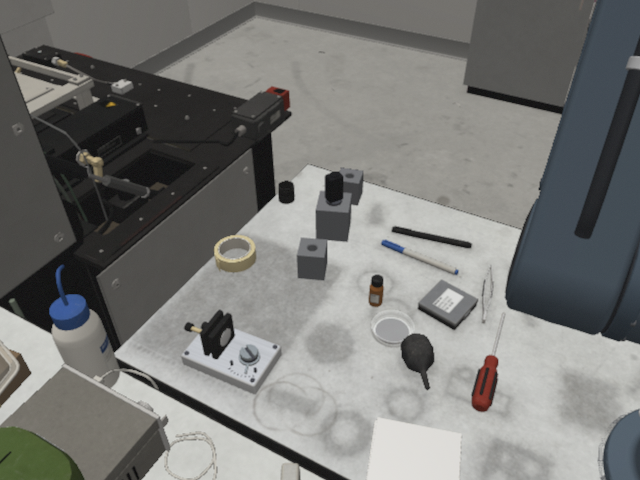

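View pics/top.png

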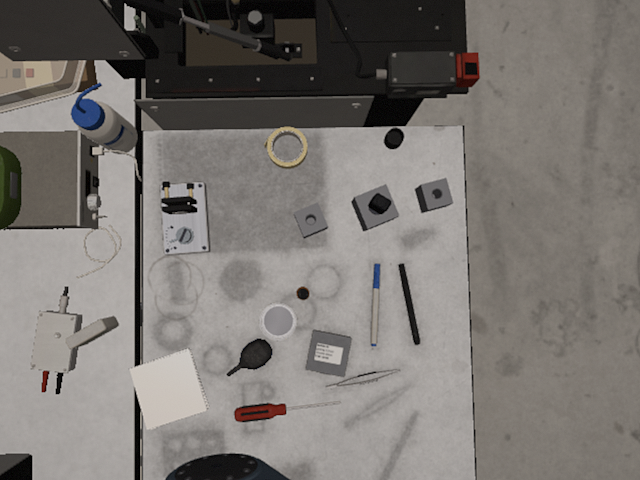

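Scene: the driver candidates are the black handle in the large stand (top 378,205; scene 334,190) and the red screwdriver (top 262,411), which is a decoy. The stand candidates are (375,207), which is the largest and holds the driver, and two smaller empty ones at (311,221) and (434,195). The screw head is at (184,236), and the mirror mount lies on its +x (image up) side.

```bash
python3 - <<'E'
from h import *
D={n:np.load(n+".npz") for n in["scene","top"]}
def box(m,n): 
    P=D[n]["P"];p=P[m][:,:2].astype(np.float32);r=cv2.minAreaRect(p);print(n,len(p),"c",np.round(r[0],4),"size",np.round(r[1],4),"ang",round(r[2],1),"mean",p.mean(0).round(4),"z",np.median(P[m][:,2]).round(4))
v,u=np.mgrid[:480,:640]
for n,b in [("top",dict(drv=(350,400,180,232),stA=(290,330,200,240),stC=(412,455,175,215),base=(160,210,178,256)),),("scene",dict(drv=(312,355,170,242),base=(180,285,310,390)))]:
    P=D[n]["P"];z=P[...,2]
    for k,(a,c,e,f) in b.items():
        w=(u>=a)&(u<c)&(v>=e)&(v<f)
        print(k)
        if k=="drv":
            m=w&(z>.115);box(m,n);m=w&(z>.06)&(z<.069);box(m,n)
        elif k=="base":
            m=w&(z>.019)&(z<.026);box(m,n); m=w&(z>.031)&(z<.039)
            if n=="top": m&=(v>222)
            box(m,n)
        else: m=w&(z>.03);box(m,n)
d=D["top"]["im"]
a=cv2.resize(d[170:250,340:460],None,fx=4,fy=4,interpolation=cv2.INTER_CUBIC)
b=cv2.resize(d[175:255,150:220],None,fx=4,fy=4,interpolation=cv2.INTER_CUBIC)
save(np.hstack([a,b]),"crop1.png")
E
```

```text
drv
top 230 c [ 0.5976 -0.2099] size [0.0279 0.0201] ang 56.9 mean [ 0.5972 -0.2096] z 0.1197
top 867 c [ 0.5978 -0.21  ] size [0.0561 0.0563] ang 20.9 mean [ 0.5962 -0.2081] z 0.0648
stA
top 670 c [ 0.5797 -0.1027] size [0.044  0.0437] ang 21.7 mean [ 0.5792 -0.1028] z 0.0503
stC
top 750 c [ 0.6185 -0.3115] size [0.0438 0.045 ] ang 14.0 mean [ 0.6177 -0.31  ] z 0.0502
base
top 2128 c [0.5884 0.1118] size [0.1199 0.0761] ang 3.3 mean [0.5826 0.1088] z 0.0219
top 147 c [0.5558 0.1156] size [0.0241 0.0361] ang 30.2 mean [0.5583 0.1102] z 0.0356
drv
scene 147 c [ 0.5969 -0.2092] size [0.0283 0.0188] ang 59.7 mean [ 0.5964 -0.2072] z 0.1206
scene 530 c [ 0.5982 -0.2107] size [0.0563 0.0604] ang 21.6 mean [ 0.5942 -0.2024] z 0.0658
base
scene 2492 c [0.5884 0.112 ] size [0.1205 0.0774] ang 3.3 mean [0.5766 0.1185] z 0.023
scene 362 c [0.5917 0.1117] size [0.105  0.0479] ang 7.4 mean [0.5765 0.1132] z 0.036
```

View pics/crop1.png

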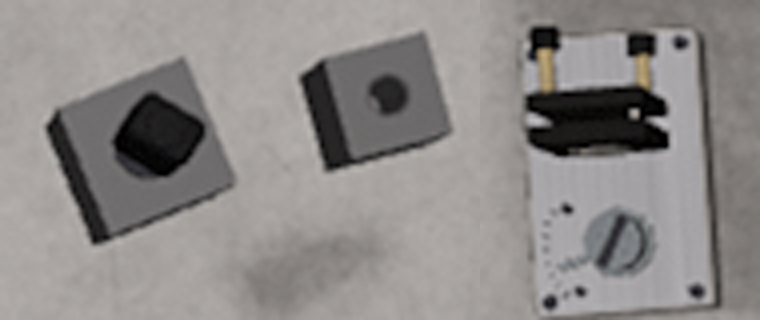

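The crop confirms the choice: the driver's black handle is in the large 56 mm stand at crop (160,132). The slot runs from (600,268) to (628,215), a world yaw of about -28°. The pointer points lower left at (570,265), and the pins are at (567,210) and (580,292). Now I'll move above the driver.

Request:
{"api": "drive_tool", "payload": {"plan": [[0.0356,-0.0189,0.003,0,0,0,1],[0.0356,-0.0189,0.003,0,0,0,1],[0.0356,-0.0189,0.003,0,0,0,1],[0.0356,-0.0189,0.003,0,0,0,1],[0.0356,-0.0189,0.003,0,0,0,1],[0.0356,-0.0189,0.003,0,0,0,1],[0.0356,-0.0189,0.003,0,0,0,1],[0.0356,-0.0189,0.003,0,0,0,1],[0.0356,-0.0189,0.003,0,0,0,1],[0.0356,-0.0189,0.003,0,0,0,1]]}}

```text
t: 1.1
tcp_pos: [0.4469, -0.342, 0.2149]
tool_rot: [0.993, 0.115, -0.0, -0.0]
force: [0.7, 0.4, 0.6]
finger_gap: 1.003
gripper_force: 0.0
```

Request:
{"api": "drive_tool", "payload": {"plan": [[0.0356,-0.0189,0,0,0,0,1],[0.0356,-0.0189,0,0,0,0,1],[0.0356,-0.0189,0,0,0,0,1],[0.0356,-0.0189,0,0,0,0,1],[0.0356,-0.0189,0,0,0,0,1],[0,0,0,0,0,-8.5,1],[0,0,0,0,0,-8.5,1],[0,0,0,0,0,-8.5,1],[0,0,0,0,0,-8.5,1],[0,0,0,0,0,-8.5,1]]}}

```text
t: 2.1
tcp_pos: [0.5975, -0.2105, 0.2147]
tool_rot: [0.883, 0.47, -0.0, -0.001]
force: [-0.1, 0.5, -0.5]
finger_gap: 0.998
gripper_force: 0.0
```

```bash
cat >> h.py <<'E'
def to(x,y,z,yaw):
    s=manip.sense(); r=R.from_quat(s["tool_rot"]); p=s["tcp_pos"]
    g=R.from_euler("z",yaw,degrees=True)*R.from_euler("x",180,degrees=True)
    tx=r.as_matrix()[:,0]
    print("t",round(s["t"],2),"tcp",p.round(4),"yaw",np.degrees(np.arctan2(tx[1],tx[0])).round(2),"tilt",np.degrees(np.arccos(-r.as_matrix()[2,2])).round(2),"q6",s["q"][5].round(3),"F",s["force"].round(2),"T",s["ft_torque"].round(3),"gap",round(float(s["finger_gap"]),3),"gf",round(float(s["gripper_force"]),1))
    print("shift tool",r.inv().apply(np.array([x,y,z])-p).round(4),"rot tool deg",np.degrees((r.inv()*g).as_rotvec()).round(2))
E
python3 - <<'E'
from h import *
to(.5977,-.2099,.2,57)
d=snap("wrist");save(d["image"],"w1.png")
P=d["P"];z=P[...,2]
near=np.hypot(P[...,0]-.5977,P[...,1]+.2099)
for lo,hi,rr in[(.112,.13,.025),(.062,.068,.045)]:
    m=(z>lo)&(z<hi)&(near<rr);p=P[m][:,:2].astype(np.float32);
    if len(p)>5: print(len(p),cv2.minAreaRect(p),np.median(z[m]))
E
```

```text
t 2.1 tcp [ 0.5975 -0.2105  0.2147] yaw 56.03 tilt 0.08 q6 0.078 F [-0.08  0.5  -0.49] T [ 0.007 -0.024 -0.011] gap 0.998 gf 0.0
shift tool [ 0.0007 -0.0001  0.0147] rot tool deg [-0.08  0.01 -0.97]
1348 ((0.5970925092697144, -0.21123892068862915), (0.027700208127498627, 0.019604092463850975), 56.19902038574219) 0.11986584938186248
3585 ((0.5970807671546936, -0.21182626485824585), (0.05642404034733772, 0.05643279477953911), 20.932586669921875) 0.06495976394256336
```

Request:
{"api": "drive_tool", "payload": {"plan": [[0,0,0.025,0,0,-0.3,1],[0,0,0.025,0,0,0,1],[0,0,0.025,0,0,0,1],[0,0,0.025,0,0,0,1],[0,0,0.02,0,0,0,0],[0,0,0,0,0,0,-1],[0,0,0,0,0,0,-1],[0,0,0,0,0,0,-1],[0,0,0,0,0,0,-1],[0,0,0,0,0,0,-1]], "newtons": 50}}

```text
t: 3.15
tcp_pos: [0.5987, -0.2113, 0.0968]
tool_rot: [0.883, 0.469, 0.001, 0.001]
force: [-0.1, -0.7, 2.1]
finger_gap: 0.229
gripper_force: 49.6
```

Request:
{"api": "drive_tool", "payload": {"plan": [[0,0,0,0,0,0,-1],[0,0,0,0,0,0,-1],[0,0,0,0,0,0,-1]]}}

```text
t: 3.45
tcp_pos: [0.5987, -0.2113, 0.0968]
tool_rot: [0.883, 0.469, 0.001, 0.001]
force: [0.5, 0.0, 5.6]
finger_gap: 0.227
gripper_force: 50.0
```

```bash
python3 - <<'E'
from h import *
to(.5977,-.2099,.2,57)
E
```

```text
t 3.45 tcp [ 0.5987 -0.2113  0.0968] yaw 55.96 tilt 0.16 q6 0.079 F [0.54 0.   5.63] T [ 0.028  0.003 -0.021] gap 0.227 gf 50.0
shift tool [ 0.0006 -0.0013 -0.1032] rot tool deg [ 0.16 -0.01 -1.04]
```

Request:
{"api": "drive_tool", "payload": {"plan": [[0,0,-0.01,0,0,0,-1],[0,0,-0.02,0,0,0,-1],[0,0,-0.02,0,0,0,-1],[0,0,-0.02,0,0,0,-1],[0,0,-0.02,0,0,0,-1],[0,0,-0.01,0,0,0,-1],[0,0,0,0,0,0,-1]]}}

```text
t: 4.15
tcp_pos: [0.5984, -0.2112, 0.197]
tool_rot: [0.883, 0.469, 0.001, 0.001]
force: [0.5, -0.6, -0.8]
finger_gap: 0.229
gripper_force: 49.3
```

```bash
python3 - <<'E'
from h import *
to(.5584,.1102,.197,56)
d=snap("scene");P=d["P"];save(cv2.resize(d["image"][120:260,250:430],None,fx=4,fy=4),"s2.png")
z=P[...,2];near=np.hypot(P[...,0]-.5977,P[...,1]+.2099)
m=(near<.012)&(z>.085)&(z<.15);print(np.sort(z[m])[:10])
E
```

```text
t 4.15 tcp [ 0.5984 -0.2112  0.197 ] yaw 55.97 tilt 0.18 q6 0.079 F [ 0.48 -0.6  -0.81] T [-0.011  0.021 -0.006] gap 0.229 gf 49.3
shift tool [ 0.2439 -0.213  -0.0006] rot tool deg [ 0.18 -0.01 -0.03]
[0.11095779 0.1110982  0.11173283 0.11184156 0.11187834 0.11195613
 0.11217604 0.11249755 0.11250074 0.11363908]
```

View pics/s2.png

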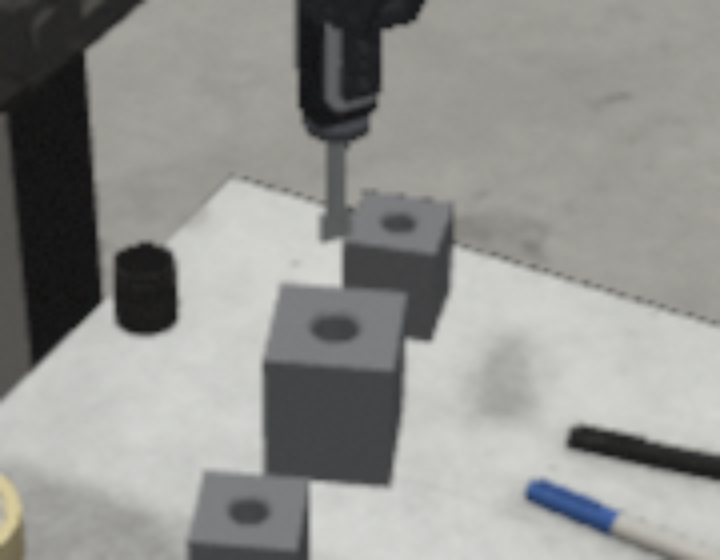

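The driver hangs upright in the gripper, with the blade at about (332,225) in the crop and the stand hole empty at (335,327). Next I'll move over the screw.

Request:
{"api": "drive_tool", "payload": {"plan": [[0.0305,-0.0266,0,0,0,0,-1],[0.0305,-0.0266,0,0,0,0,-1],[0.0305,-0.0266,0,0,0,0,-1],[0.0305,-0.0266,0,0,0,0,-1],[0.0305,-0.0266,0,0,0,0,-1],[0.0305,-0.0266,0,0,0,0,-1],[0.0305,-0.0266,0,0,0,0,-1],[0.0305,-0.0266,0,0,0,0,-1],[0,0,0,0,0,-8.5,-1],[0,0,0,0,0,-8.5,-1]]}}

```text
t: 5.2
tcp_pos: [0.5565, 0.1122, 0.1938]
tool_rot: [0.801, 0.598, -0.001, -0.001]
force: [0.4, -0.7, -1.0]
finger_gap: 0.226
gripper_force: 49.3
```

Request:
{"api": "drive_tool", "payload": {"plan": [[0,0,0,0,0,-8.5,-1],[0,0,0,0,0,-8.5,-1],[0,0,0,0,0,-8.5,-1],[0,0,0,0,0,-8.5,-1],[0,0,0,0,0,-8.5,-1],[0,0,0,0,0,-8.5,-1],[0,0,0,0,0,-8.5,-1],[0,0,0,0,0,-8.5,-1],[0,0,0,0,0,-8.5,-1],[0,0,0,0,0,-8.5,-1]]}}

```text
t: 6.2
tcp_pos: [0.5569, 0.1104, 0.1937]
tool_rot: [0.188, 0.982, -0.0, -0.002]
force: [0.7, -0.9, -1.6]
finger_gap: 0.229
gripper_force: 49.3
```

Request:
{"api": "drive_tool", "payload": {"plan": [[0,0,0,0,0,-8.5,-1],[0,0,0,0,0,-5,-1],[0,0,0,0,0,0,-1]]}}

```text
t: 6.5
tcp_pos: [0.557, 0.1104, 0.1939]
tool_rot: [0.075, 0.997, -0.0, -0.002]
force: [-0.5, -0.4, -2.0]
finger_gap: 0.233
gripper_force: 49.3
```

```bash
python3 - <<'E'
from h import *
to(.5584,.1102,.197,172)
a=snap("scene");b=snap("wrist")
for n,d in(("scene",a),("wrist",b)):
    np.savez(n+"2.npz",P=d["P"],im=d["image"],E=d["E"])
    P=d["P"];z=P[...,2];near=np.hypot(P[...,0]-.5584,P[...,1]-.1102)
    for lo in np.arange(.105,.17,.01):
        m=(near<.02)&(z>lo)&(z<lo+.01)
        if m.sum()>3: print(n,round(lo,3),m.sum(),np.median(P[m],0).round(4),np.ptp(P[m],0).round(4))
    m=(near<.02)&(z>.033)&(z<.039)
    if m.sum()>10: print("head",m.sum(),cv2.minEnclosingCircle(P[m][:,:2].astype(np.float32)))
    m=(near<.04)&(z>.09)&(z<.115);
    if m.sum()>3: print("low",np.nanmin(z[m]))
v,u=np.mgrid[:480,:640]
E=a["E"];q=np.linalg.inv(E)@np.array([.5584,.1102,.08,1]);c=int(a["cx"]+a["f"]*q[0]/-q[2]);r=int(a["cy"]-a["f"]*q[1]/-q[2])
print(c,r)
A=cv2.resize(a["image"][r-75:r+75,max(c-80,0):max(c-80,0)+160],(480,450))
B=cv2.resize(b["image"],(320,240));B=np.vstack([B,np.zeros((210,320,3),np.uint8)])
save(np.hstack([A,B]),"both.png")
E
```

```text
t 6.5 tcp [0.557  0.1104 0.1939] yaw 171.45 tilt 0.18 q6 -1.423 F [-0.46 -0.38 -1.98] T [-0.     0.014  0.004] gap 0.233 gf 49.3
shift tool [-0.0014 -0.     -0.0031] rot tool deg [-0.02 -0.18 -0.55]
scene 0.105 29 [0.5576 0.1105 0.1114] [0.0139 0.0037 0.0078]
scene 0.115 36 [0.5553 0.111  0.1206] [0.0145 0.0052 0.0093]
scene 0.125 39 [0.5559 0.1129 0.1305] [0.0088 0.0068 0.0098]
scene 0.135 41 [0.556  0.113  0.1403] [0.0085 0.0079 0.0097]
scene 0.145 33 [0.5554 0.1131 0.1498] [0.0069 0.0061 0.0084]
scene 0.155 16 [0.5511 0.1205 0.1644] [0.0169 0.018  0.0022]
scene 0.165 131 [0.5511 0.1193 0.1683] [0.027  0.0189 0.0098]
head 183 ((0.5586094856262207, 0.11007801443338394), 0.01291031576693058)
low 0.10721496877181669
wrist 0.105 12 [0.5498 0.1106 0.1105] [0.0004 0.0012 0.0076]
wrist 0.115 61 [0.5524 0.1104 0.1217] [0.0075 0.008  0.0099]
wrist 0.125 81 [0.5529 0.1102 0.1297] [0.0049 0.0088 0.0099]
wrist 0.155 73 [0.5447 0.1124 0.1643] [0.0121 0.0251 0.0025]
wrist 0.165 290 [0.544  0.1116 0.1677] [0.0119 0.0248 0.01  ]
head 559 ((0.5571740865707397, 0.10878490656614304), 0.01249929890036583)
low 0.1070307794399532
244 330
```

View pics/both.png

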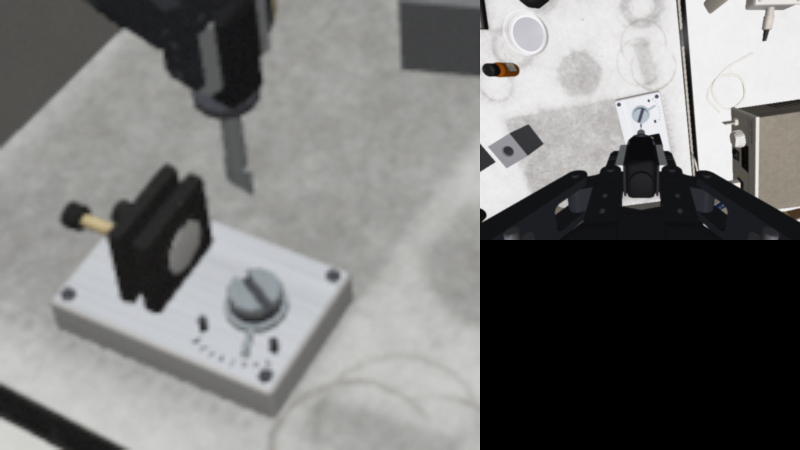

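The scene view shows the blade at (243,180) above the screw at (255,297), with the slot running from upper left to lower right. The pointer is at (245,345), between pins at (203,323) and (273,345). Driver and screw axes agree to about 1 mm, so I'll lower now.

Request:
{"api": "drive_tool", "payload": {"plan": [[-0.0008,0,0.015,0,0,0,-1],[0,0,0.02,0,0,0,-1],[0,0,0.02,0,0,0,-1],[0,0,0.01,0,0,0,-1],[0,0,0.003,0,0,0,-1],[0,0,0,0,0,0,-1]]}}

```text
t: 7.2
tcp_pos: [0.5588, 0.1103, 0.1271]
tool_rot: [0.075, 0.997, -0.0, -0.0]
force: [0.1, -0.4, -0.9]
finger_gap: 0.224
gripper_force: 49.3
```

Request:
{"api": "drive_tool", "payload": {"plan": [[0,0,0.002,0,0,0,-1],[0,0,0.001,0,0,0,-1],[0,0,0,0,0,0,-1]]}}

```text
t: 7.5
tcp_pos: [0.5591, 0.1104, 0.1248]
tool_rot: [0.074, 0.997, 0.0, 0.001]
force: [-0.6, -0.3, -1.3]
finger_gap: 0.23
gripper_force: 49.3
```

Request:
{"api": "drive_tool", "payload": {"plan": [[0,0,0.002,0,0,0,-1],[0,0,0,0,0,0,-1],[0,0,0,0,0,0,-1]]}}

```text
t: 7.8
tcp_pos: [0.5592, 0.1103, 0.1226]
tool_rot: [0.074, 0.997, 0.0, 0.0]
force: [0.3, -0.1, 1.0]
finger_gap: 0.229
gripper_force: 49.4
```

Request:
{"api": "drive_tool", "payload": {"plan": [[0.001,0,0,0,0,0,-1],[0,0,0.002,0,0,0,-1],[0,0,0.001,0,0,0,-1],[0,0,0,0,0,0,-1]]}}

```text
t: 8.2
tcp_pos: [0.5583, 0.1105, 0.1195]
tool_rot: [0.074, 0.997, 0.0, 0.001]
force: [1.8, 0.1, 2.6]
finger_gap: 0.227
gripper_force: 49.7
```

```bash
python3 - <<'E'
from h import *
to(.5582,.1102,.12,152)
E
```

```text
t 8.2 tcp [0.5583 0.1105 0.1195] yaw 171.47 tilt 0.07 q6 -1.423 F [1.79 0.1  2.63] T [-0.052 -0.228 -0.067] gap 0.227 gf 49.7
shift tool [ 0.0001 -0.0003 -0.0005] rot tool deg [ 0.02  0.07 19.47]
```

Contact is about 4 N with the head sunk 3 mm. I'll turn gently clockwise.

Request:
{"api": "drive_tool", "payload": {"plan": [[0,0,0,0,0,2,-1],[0,0,0,0,0,2,-1],[0,0,0,0,0,2,-1]]}}

```text
t: 8.5
tcp_pos: [0.5584, 0.1107, 0.1196]
tool_rot: [0.127, 0.992, 0.0, 0.001]
force: [0.5, 0.4, 2.2]
finger_gap: 0.228
gripper_force: 49.8
```

Request:
{"api": "drive_tool", "payload": {"plan": [[0,0,0,0,0,2,-1],[0,0,0,0,0,2,-1],[0,0,0,0,0,0,-1]]}}

```text
t: 8.8
tcp_pos: [0.5583, 0.1108, 0.1196]
tool_rot: [0.161, 0.987, 0.0, 0.001]
force: [1.0, 1.1, 1.6]
finger_gap: 0.227
gripper_force: 49.8
```

Request:
{"api": "drive_tool", "payload": {"plan": [[0,0,0,0,0,2,-1],[0,0,0,0,0,2,-1],[0,0,0,0,0,0,-1]]}}

```text
t: 9.1
tcp_pos: [0.5566, 0.1104, 0.1186]
tool_rot: [0.195, 0.981, -0.0, -0.001]
force: [0.1, 0.1, -0.3]
finger_gap: 0.225
gripper_force: 49.3
```

Request:
{"api": "drive_tool", "payload": {"plan": [[0,0,0,0,0,2,-1],[0,0,0,0,0,2,-1],[0,0,0,0,0,0,-1]]}}

```text
t: 9.4
tcp_pos: [0.557, 0.1104, 0.1188]
tool_rot: [0.229, 0.973, -0.0, -0.001]
force: [-1.5, -1.1, -1.2]
finger_gap: 0.232
gripper_force: 49.3
```

The blade dropped in: the force fell to about 0 and the blade is 4 mm into the slot. I'll continue clockwise, watching the torque.

Request:
{"api": "drive_tool", "payload": {"plan": [[0,0,0,0,0,4,-1],[0,0,0,0,0,4,-1],[0,0,0,0,0,4,-1],[0,0,0,0,0,4,-1],[0,0,0,0,0,4,-1]]}}

```text
t: 9.9
tcp_pos: [0.5572, 0.1104, 0.119]
tool_rot: [0.395, 0.919, -0.0, -0.001]
force: [0.5, -0.4, -1.3]
finger_gap: 0.229
gripper_force: 49.3
```

```bash
python3 - <<'E'
from h import *
to(.558,.1102,.119,75)
E
```

```text
t 9.9 tcp [0.5572 0.1104 0.119 ] yaw 133.42 tilt 0.08 q6 -0.759 F [ 0.53 -0.43 -1.27] T [-0.017 -0.001  0.048] gap 0.229 gf 49.3
shift tool [-0.0007  0.0004 -0.    ] rot tool deg [-9.000e-02 -1.000e-02  5.842e+01]
```

Request:
{"api": "drive_tool", "payload": {"plan": [[0,0,0,0,0,4,-1],[0,0,0,0,0,4,-1],[0,0,0,0,0,4,-1],[0,0,0,0,0,4,-1]]}}

```text
t: 10.3
tcp_pos: [0.5574, 0.1105, 0.119]
tool_rot: [0.519, 0.855, -0.0, -0.0]
force: [1.4, 0.3, -2.1]
finger_gap: 0.229
gripper_force: 49.3
```

```bash
cat > look.py <<'E'
from h import *
import sys
to(.558,.1102,.119,75)
d=snap("scene");np.savez(sys.argv[1]+".npz",im=d["image"],P=d["P"])
c,r=244,355
save(cv2.resize(d["image"][r-50:r+50,c-65:c+65],(780,600),interpolation=cv2.INTER_CUBIC),sys.argv[1]+".png")
E
python3 look.py turn1
```

```text
t 10.3 tcp [0.5574 0.1105 0.119 ] yaw 117.41 tilt 0.05 q6 -0.479 F [ 1.41  0.3  -2.07] T [ 0.106 -0.138  0.019] gap 0.229 gf 49.3
shift tool [-0.0006  0.0003 -0.    ] rot tool deg [-5.000e-02 -1.000e-02  4.241e+01]
```

View pics/turn1.png

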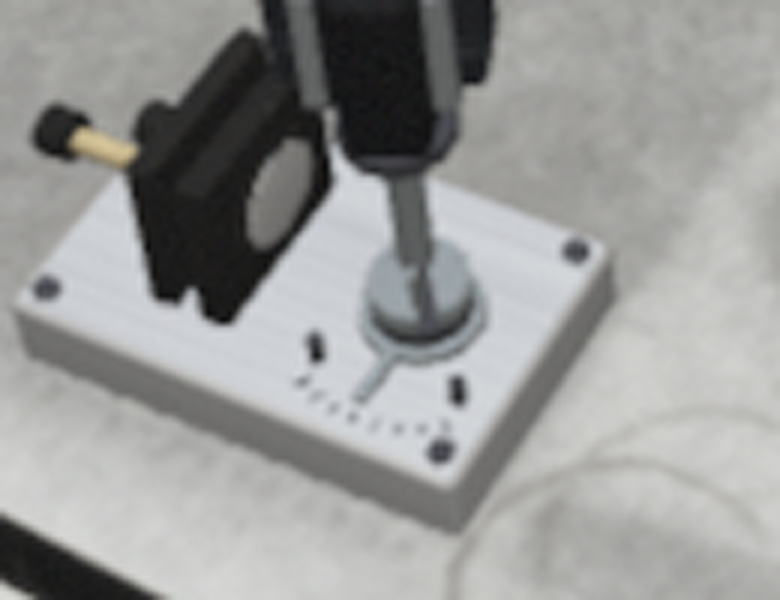

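The screw is turning. In the crop the pointer tip is at (362,400), between the home pin at (317,348) and the start pin at (458,390).

```bash
cat > ang.py <<'E'
from h import *
import sys
d=snap("scene")
def g(px,py,h):
    u=179+px/6;v=305+py/6
    r=d["E"][:3,:3]@np.array([(u-d["cx"])/d["f"],-(v-d["cy"])/d["f"],-1]);o=d["E"][:3,3]
    p=o+r*(h-o[2])/r[2];e=p[:2]-[.5586,.1101];return np.degrees(np.arctan2(e[1],e[0])).round(1),np.hypot(*e).round(4)
if __name__=="__main__":
    for a in sys.argv[1:]:
        x,y,h=map(float,a.split(","));print(a,g(x,y,h))
E
python3 ang.py 362,400,.024 385,360,.024 317,362,.022 458,403,.022
```

```text
362,400,.024 (np.float64(96.1), np.float64(0.0265))
385,360,.024 (np.float64(94.1), np.float64(0.0148))
317,362,.022 (np.float64(58.4), np.float64(0.0253))
458,403,.022 (np.float64(144.0), np.float64(0.0263))
```

Request:
{"api": "drive_tool", "payload": {"plan": [[0,0,0,0,0,3,-1],[0,0,0,0,0,3,-1],[0,0,0,0,0,3,-1]]}}

```text
t: 10.7
tcp_pos: [0.5576, 0.1105, 0.119]
tool_rot: [0.584, 0.812, -0.0, -0.0]
force: [0.2, 1.2, -1.3]
finger_gap: 0.228
gripper_force: 49.2
```

```bash
python3 look.py turn2
```

```text
t 10.7 tcp [0.5576 0.1105 0.119 ] yaw 108.51 tilt 0.03 q6 -0.324 F [ 0.18  1.19 -1.34] T [ 0.123 -0.133  0.111] gap 0.228 gf 49.2
shift tool [-0.0005  0.0003  0.    ] rot tool deg [-3.000e-02 -1.000e-02  3.351e+01]
```

Request:
{"api": "drive_tool", "payload": {"plan": [[0,0,0,0,0,2,-1],[0,0,0,0,0,2,-1],[0,0,0,0,0,2,-1],[0,0,0,0,0,2,-1]]}}

```text
t: 11.15
tcp_pos: [0.5577, 0.1106, 0.119]
tool_rot: [0.639, 0.769, 0.0, -0.0]
force: [0.7, 0.5, -2.4]
finger_gap: 0.232
gripper_force: 49.2
```

```bash
python3 - <<'E'
from h import *
for i in range(5):
    s=manip.sense();print(s["ft_torque"].round(3),s["force"].round(1),round(s["tau"][5],3));d=snap("scene")
E
python3 look.py turn3
```

```text
[ 0.138 -0.146  0.084] [ 0.7  0.5 -2.4] -0.188
[ 0.153 -0.193  0.083] [ 0.8  0.6 -2.7] 0.122
[ 0.149 -0.123  0.022] [ 0.3  1.5 -2.7] 0.157
[ 0.178 -0.203  0.069] [ 1.   0.7 -2.6] 0.064
[ 0.186 -0.187  0.022] [ 0.1  0.2 -2.3] 0.034
t 11.4 tcp [0.5577 0.1105 0.1191] yaw 100.57 tilt 0.01 q6 -0.185 F [ 0.75  2.26 -3.05] T [ 0.18  -0.143  0.026] gap 0.227 gf 49.1
shift tool [-0.0004  0.0002  0.0001] rot tool deg [-1.000e-02 -0.000e+00  2.557e+01]
```

View pics/turn3.png

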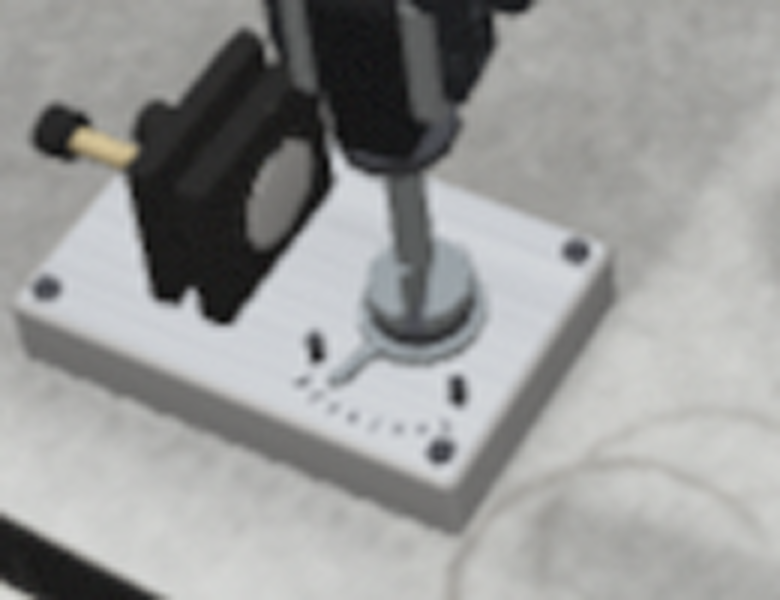

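The pointer tip is at (338,382), with the home pin at (317,348), so about 12° remain. Smaller steps now.

Request:
{"api": "drive_tool", "payload": {"plan": [[0,0,0,0,0,1.5,-1],[0,0,0,0,0,1.5,-1],[0,0,0,0,0,1.5,-1],[0,0,0,0,0,1.5,-1],[0,0,0,0,0,1.5,-1]]}}

```text
t: 11.95
tcp_pos: [0.5578, 0.1105, 0.1192]
tool_rot: [0.689, 0.724, 0.0, -0.0]
force: [1.0, 0.3, -3.5]
finger_gap: 0.229
gripper_force: 48.9
```

```bash
cat > tq.py <<'E'
from h import *
L=[]
for i in range(4):
    s=manip.sense();L.append([*s["ft_torque"],*s["force"]]);d=snap("scene")
print(np.mean(L,0).round(3),np.array(L)[:,2].round(3))
to(.558,.1102,.119,75)
c,r=244,355
np.savez("tq.npz",P=d["P"])
p=cv2.resize(d["image"][r-50:r+50,c-65:c+65],(780,600),interpolation=cv2.INTER_CUBIC)
save(p,"last.png")
# pointer: mean brightness along rays at radius 18-26mm on plane z=.024
Ei=np.linalg.inv(d["E"]);g=cv2.cvtColor(d["image"],cv2.COLOR_RGB2GRAY).astype(np.float32)
out=[]
for a in np.arange(50,110,2.):
    rr=np.linspace(.0175,.026,15);q=np.stack([.5586+rr*np.cos(np.radians(a)),.1101+rr*np.sin(np.radians(a)),0*rr+.024,0*rr+1])
    q=Ei@q;u=(d["cx"]+d["f"]*q[0]/-q[2]).astype(np.float32);v=(d["cy"]-d["f"]*q[1]/-q[2]).astype(np.float32)
    out.append((int(a),int(cv2.remap(g,u[None],v[None],1).mean())))
print(out)
E
python3 tq.py
```

```text
[ 0.165 -0.312  0.028  0.756  0.738 -3.996] [ 0.018 -0.01   0.031  0.074]
t 12.15 tcp [0.5578 0.1105 0.1193] yaw 92.97 tilt 0.0 q6 -0.053 F [ 0.43  1.39 -3.94] T [ 0.201 -0.238  0.056] gap 0.228 gf 48.9
shift tool [-0.0003  0.0002  0.0003] rot tool deg [ 0.   -0.   17.97]
[(50, 157), (52, 157), (54, 156), (56, 155), (58, 159), (60, 165), (62, 166), (64, 163), (66, 156), (68, 146), (70, 143), (72, 153), (74, 171), (76, 189), (78, 200), (80, 206), (82, 207), (84, 208), (86, 208), (88, 208), (90, 208), (92, 208), (94, 208), (96, 208), (98, 208), (100, 208), (102, 208), (104, 209), (106, 209), (108, 209)]
```

Request:
{"api": "drive_tool", "payload": {"plan": [[0,0,0,0,0,1,-1],[0,0,0,0,0,0,-1]]}}

```text
t: 12.35
tcp_pos: [0.5578, 0.1105, 0.1193]
tool_rot: [0.695, 0.719, 0.0, 0.0]
force: [0.7, 1.7, -4.1]
finger_gap: 0.23
gripper_force: 48.9
```

```bash
python3 tq.py
```

```text
[ 0.211 -0.32   0.04   1.192  1.045 -3.891] [0.048 0.063 0.036 0.014]
t 12.55 tcp [0.5579 0.1104 0.1193] yaw 91.97 tilt 0.01 q6 -0.035 F [ 1.39  0.8  -4.05] T [ 0.259 -0.333  0.045] gap 0.227 gf 48.9
shift tool [-0.0003  0.0001  0.0003] rot tool deg [ 1.000e-02 -0.000e+00  1.697e+01]
[(50, 157), (52, 156), (54, 155), (56, 155), (58, 157), (60, 162), (62, 162), (64, 159), (66, 150), (68, 141), (70, 142), (72, 157), (74, 178), (76, 194), (78, 203), (80, 207), (82, 207), (84, 207), (86, 208), (88, 208), (90, 208), (92, 208), (94, 208), (96, 208), (98, 208), (100, 209), (102, 209), (104, 208), (106, 208), (108, 208)]
```

Request:
{"api": "drive_tool", "payload": {"plan": [[0,0,0,0,0,1,-1],[0,0,0,0,0,0,-1]]}}

```text
t: 12.75
tcp_pos: [0.5579, 0.1105, 0.1193]
tool_rot: [0.701, 0.713, 0.0, 0.0]
force: [1.6, 0.5, -4.0]
finger_gap: 0.23
gripper_force: 48.9
```

```bash
python3 tq.py
```

```text
[ 0.197 -0.331  0.041  1.457  0.605 -4.156] [0.053 0.009 0.068 0.033]
t 12.95 tcp [0.5578 0.1105 0.1193] yaw 90.97 tilt 0.01 q6 -0.018 F [ 1.37  0.93 -4.21] T [ 0.207 -0.34   0.026] gap 0.227 gf 48.9
shift tool [-0.0003  0.0002  0.0003] rot tool deg [ 1.000e-02 -0.000e+00  1.597e+01]
[(50, 157), (52, 155), (54, 152), (56, 150), (58, 153), (60, 159), (62, 159), (64, 153), (66, 144), (68, 140), (70, 148), (72, 167), (74, 186), (76, 198), (78, 204), (80, 206), (82, 208), (84, 208), (86, 207), (88, 208), (90, 208), (92, 208), (94, 208), (96, 208), (98, 208), (100, 208), (102, 208), (104, 208), (106, 208), (108, 208)]
```

Request:
{"api": "drive_tool", "payload": {"plan": [[0,0,0,0,0,1,-1],[0,0,0,0,0,0,-1]]}}

```text
t: 13.15
tcp_pos: [0.5578, 0.1105, 0.1193]
tool_rot: [0.708, 0.707, 0.0, 0.0]
force: [0.5, 0.9, -4.5]
finger_gap: 0.228
gripper_force: 48.9
```

```bash
python3 tq.py
```

```text
[ 0.206 -0.339  0.026  1.436  0.608 -4.671] [ 0.065  0.031 -0.011  0.018]
t 13.35 tcp [0.5578 0.1105 0.1193] yaw 89.97 tilt 0.01 q6 -0.0 F [ 1.5  -0.2  -4.21] T [ 0.238 -0.368  0.033] gap 0.23 gf 48.9
shift tool [-0.0003  0.0002  0.0003] rot tool deg [1.000e-02 0.000e+00 1.497e+01]
[(50, 156), (52, 153), (54, 152), (56, 153), (58, 157), (60, 160), (62, 157), (64, 149), (66, 142), (68, 146), (70, 161), (72, 180), (74, 196), (76, 204), (78, 207), (80, 208), (82, 208), (84, 208), (86, 208), (88, 208), (90, 208), (92, 208), (94, 208), (96, 208), (98, 208), (100, 208), (102, 208), (104, 208), (106, 208), (108, 208)]
```

Request:
{"api": "drive_tool", "payload": {"plan": [[0,0,0,0,0,1,-1],[0,0,0,0,0,0,-1]]}}

```text
t: 13.55
tcp_pos: [0.5579, 0.1105, 0.1193]
tool_rot: [0.714, 0.701, 0.0, 0.0]
force: [1.4, 1.5, -4.2]
finger_gap: 0.227
gripper_force: 48.9
```

```bash
python3 tq.py
```

```text
[ 0.202 -0.405  0.055  1.19   0.874 -4.604] [0.043 0.08  0.063 0.033]
t 13.75 tcp [0.5578 0.1105 0.1193] yaw 88.97 tilt 0.01 q6 0.017 F [ 1.88  0.86 -4.09] T [ 0.163 -0.462  0.011] gap 0.231 gf 48.9
shift tool [-0.0003  0.0002  0.0003] rot tool deg [ 1.000e-02 -0.000e+00  1.397e+01]
[(50, 155), (52, 151), (54, 149), (56, 151), (58, 155), (60, 158), (62, 153), (64, 143), (66, 141), (68, 153), (70, 171), (72, 188), (74, 199), (76, 204), (78, 207), (80, 207), (82, 207), (84, 208), (86, 208), (88, 208), (90, 208), (92, 207), (94, 208), (96, 208), (98, 208), (100, 208), (102, 208), (104, 208), (106, 208), (108, 208)]
```

Torque is still at running level and the pointer still follows 1:1, so I'll continue in 1° steps.

Request:
{"api": "drive_tool", "payload": {"plan": [[0,0,0,0,0,1,-1],[0,0,0,0,0,0,-1]]}}

```text
t: 13.95
tcp_pos: [0.5579, 0.1105, 0.1193]
tool_rot: [0.72, 0.694, 0.0, 0.0]
force: [2.2, 0.9, -5.0]
finger_gap: 0.228
gripper_force: 48.9
```

```bash
python3 tq.py
```

```text
[ 0.206 -0.395  0.054  1.994  0.864 -4.76 ] [0.055 0.035 0.093 0.032]
t 14.15 tcp [0.5579 0.1105 0.1193] yaw 87.97 tilt 0.01 q6 0.035 F [ 1.57  0.97 -4.99] T [ 0.213 -0.455  0.048] gap 0.228 gf 48.9
shift tool [-0.0003  0.0001  0.0003] rot tool deg [ 1.000e-02 -0.000e+00  1.297e+01]
[(50, 156), (52, 153), (54, 152), (56, 154), (58, 157), (60, 158), (62, 153), (64, 143), (66, 141), (68, 152), (70, 171), (72, 187), (74, 199), (76, 204), (78, 207), (80, 207), (82, 207), (84, 207), (86, 207), (88, 207), (90, 208), (92, 208), (94, 208), (96, 208), (98, 208), (100, 208), (102, 208), (104, 208), (106, 208), (108, 208)]
```

Request:
{"api": "drive_tool", "payload": {"plan": [[0,0,0,0,0,0.7,-1],[0,0,0,0,0,0,-1]]}}

```text
t: 14.35
tcp_pos: [0.5579, 0.1105, 0.1193]
tool_rot: [0.724, 0.69, 0.0, 0.0]
force: [2.5, 1.1, -4.6]
finger_gap: 0.23
gripper_force: 48.9
```

```bash
python3 tq.py
```

```text
[ 0.172 -0.453  0.07   1.907  0.686 -4.625] [0.059 0.081 0.077 0.062]
t 14.55 tcp [0.5579 0.1105 0.1193] yaw 87.27 tilt 0.01 q6 0.047 F [ 2.13  0.14 -4.38] T [ 0.18  -0.517  0.047] gap 0.227 gf 48.9
shift tool [-0.0003  0.0001  0.0003] rot tool deg [ 1.000e-02 -0.000e+00  1.227e+01]
[(50, 155), (52, 153), (54, 152), (56, 154), (58, 157), (60, 158), (62, 153), (64, 143), (66, 141), (68, 152), (70, 170), (72, 187), (74, 199), (76, 204), (78, 207), (80, 207), (82, 207), (84, 207), (86, 207), (88, 208), (90, 208), (92, 208), (94, 208), (96, 208), (98, 208), (100, 208), (102, 208), (104, 208), (106, 208), (108, 208)]
```

The pointer is stationary over the last two steps at about 65.5°, and the torque has begun to rise (0.07), so it is home. I'll relieve the torque, then lift straight out.

Request:
{"api": "drive_tool", "payload": {"plan": [[0,0,0,0,0,-3,-1],[0,0,0,0,0,-4,-1],[0,0,0,0,0,-3,-1],[0,0,0,0,0,0,-1]]}}

```text
t: 14.95
tcp_pos: [0.5574, 0.1105, 0.1197]
tool_rot: [0.661, 0.75, -0.0, -0.0]
force: [1.0, 0.8, -1.5]
finger_gap: 0.232
gripper_force: 49.4
```

Request:
{"api": "drive_tool", "payload": {"plan": [[0,0,-0.002,0,0,0,-1],[0,0,-0.003,0,0,0,-1],[0,0,-0.005,0,0,0,-1],[0,0,-0.02,0,0,0,-1],[0,0,-0.025,0,0,0,-1],[0,0,-0.025,0,0,0,-1],[0,0,0,0,0,0,-1]]}}

```text
t: 15.65
tcp_pos: [0.56, 0.1105, 0.2031]
tool_rot: [0.661, 0.75, 0.002, 0.003]
force: [1.8, 0.3, -0.5]
finger_gap: 0.225
gripper_force: 49.4
```

```bash
python3 tq.py; python3 - <<'E'
from h import *
to(.5985,-.2112,.2,97)
a=snap("scene");b=snap("wrist")
for n,d in(("scene",a),("wrist",b)):
    s=manip.sense()["tcp_pos"]
    P=d["P"];z=P[...,2];near=np.hypot(P[...,0]-.5584,P[...,1]-.1102)
    for lo in np.arange(.1,.16,.01):
        m=(near<.02)&(z>lo)&(z<lo+.01)
        if m.sum()>3: print(n,round(lo,3),m.sum(),np.median(P[m],0).round(4),P[m].min(0).round(4),P[m].max(0).round(4))
E
```

```text
[ 1.000e-03 -1.100e-02 -8.000e-03  4.070e-01  4.600e-02 -1.169e+00] [ 0.026 -0.    -0.046 -0.012]
t 15.85 tcp [0.5567 0.1104 0.1983] yaw 97.26 tilt 0.15 q6 -0.128 F [ 0.73  0.32 -0.89] T [0.003 0.002 0.014] gap 0.225 gf 49.4
shift tool [-0.0004  0.0015  0.0793] rot tool deg [-1.500e-01  1.000e-02  2.226e+01]
[(50, 152), (52, 149), (54, 148), (56, 150), (58, 152), (60, 153), (62, 148), (64, 139), (66, 137), (68, 148), (70, 166), (72, 182), (74, 194), (76, 199), (78, 201), (80, 202), (82, 202), (84, 202), (86, 202), (88, 202), (90, 202), (92, 202), (94, 202), (96, 202), (98, 202), (100, 202), (102, 202), (104, 202), (106, 202), (108, 203)]
t 15.85 tcp [0.5567 0.1104 0.1983] yaw 97.26 tilt 0.15 q6 -0.128 F [ 0.73  0.32 -0.89] T [0.003 0.002 0.014] gap 0.225 gf 49.4
shift tool [-0.3243  0.0008 -0.0018] rot tool deg [-0.15 -0.02  0.26]
scene 0.11 28 [0.5563 0.1111 0.1168] [0.5552 0.1029 0.1124] [0.5579 0.1173 0.1197]
scene 0.12 34 [0.5556 0.1134 0.1255] [0.5525 0.102  0.1201] [0.5604 0.1177 0.1299]
scene 0.13 42 [0.5546 0.1128 0.1352] [0.5523 0.1073 0.1303] [0.5614 0.1151 0.1399]
scene 0.14 41 [0.5549 0.1125 0.145 ] [0.5526 0.1076 0.1402] [0.5598 0.1144 0.1498]
scene 0.15 31 [0.555  0.1128 0.154 ] [0.5529 0.1067 0.1505] [0.5608 0.1151 0.1586]
wrist 0.11 14 [0.555  0.1162 0.1154] [0.5544 0.1159 0.1113] [0.5556 0.1166 0.12  ]
wrist 0.12 70 [0.5552 0.1134 0.1265] [0.5515 0.1088 0.1201] [0.5604 0.1163 0.1299]
wrist 0.13 73 [0.5554 0.1133 0.1343] [0.5518 0.1108 0.1301] [0.5594 0.1141 0.1395]
```

The pointer stayed home. Now back to the stand.

Request:
{"api": "drive_tool", "payload": {"plan": [[-0.0404,0,0,0,0,0,-1],[-0.0404,0,0,0,0,0,-1],[-0.0404,0,0,0,0,0,-1],[-0.0404,0,0,0,0,0,-1],[-0.0404,0,0,0,0,0,-1],[-0.0404,0,0,0,0,0,-1],[-0.0404,0,0,0,0,0,-1],[-0.0404,0,0,0,0,0,-1],[0,0,0,0,0,0,-1],[0,0,0,0,0,0,-1]]}}

```text
t: 16.95
tcp_pos: [0.5979, -0.2108, 0.1979]
tool_rot: [0.662, 0.75, -0.0, -0.001]
force: [-0.4, -0.4, -0.9]
finger_gap: 0.221
gripper_force: 49.4
```

```bash
python3 - <<'E'
from h import *
to(.5977,-.2100,.16,97.2)
a=snap("scene")
P=a["P"];z=P[...,2];near=np.hypot(P[...,0]-.5977,P[...,1]+.21)
for lo in np.arange(.1,.16,.01):
    m=(near<.02)&(z>lo)&(z<lo+.01)
    if m.sum()>3: print(round(lo,3),m.sum(),np.median(P[m],0).round(4))
m=(abs(z-.065)<.004)&(near<.06); p=P[m][:,:2].astype(np.float32);print(cv2.minAreaRect(p))
E
```

```text
t 16.95 tcp [ 0.5979 -0.2108  0.1979] yaw 97.13 tilt 0.16 q6 -0.64 F [-0.37 -0.45 -0.91] T [-0.003  0.014  0.035] gap 0.221 gf 49.4
shift tool [ 0.0007 -0.      0.0379] rot tool deg [-0.11 -0.12 -0.07]
0.11 14 [ 0.5979 -0.2114  0.1157]
0.12 21 [ 0.597  -0.2084  0.1263]
0.13 26 [ 0.5974 -0.2079  0.1357]
0.14 26 [ 0.597  -0.2077  0.1453]
0.15 35 [ 0.5969 -0.2083  0.1547]
((0.59836745262146, -0.21166712045669556), (0.05645688250660896, 0.06138908863067627), 22.24304962158203)
```

Request:
{"api": "drive_tool", "payload": {"plan": [[0.0007,0,0.02,0,0,0,-1],[0,0,0.02,0,0,0,-1],[0,0,0.006,0,0,0,-1],[0,0,0.006,0,0,0,-1],[0,0,0.004,0,0,0,-1]]}}

```text
t: 17.5
tcp_pos: [0.5988, -0.2086, 0.1433]
tool_rot: [0.66, 0.751, 0.0, 0.0]
force: [-0.1, -0.1, -0.9]
finger_gap: 0.226
gripper_force: 49.5
```

Request:
{"api": "drive_tool", "payload": {"plan": [[0,0,0.01,0,0,0,-1],[0,0,0.01,0,0,0,-1],[0,0,0.01,0,0,0,-1],[0,0,0,0,0,0,-1]]}}

```text
t: 17.9
tcp_pos: [0.5974, -0.2089, 0.1113]
tool_rot: [0.661, 0.75, -0.0, -0.002]
force: [0.2, 0.5, -1.6]
finger_gap: 0.23
gripper_force: 49.5
```

```bash
python3 - <<'E'
from h import *
to(.5985,-.2100,.0968,97.2)
E
```

```text
t 17.9 tcp [ 0.5974 -0.2089  0.1113] yaw 97.26 tilt 0.22 q6 -0.639 F [ 0.18  0.49 -1.56] T [-0.039  0.066  0.005] gap 0.23 gf 49.5
shift tool [-0.0013  0.001   0.0145] rot tool deg [-0.18 -0.13  0.06]
```

Request:
{"api": "drive_tool", "payload": {"plan": [[-0.001,0,0.005,0,0,0,-1],[0,0,0.005,0,0,0,-1],[0,0,0.003,0,0,0,-1],[0,0,0.001,0,0,0,-1],[0,0,0,0,0,0,-1]]}}

```text
t: 18.4
tcp_pos: [0.5987, -0.2104, 0.0993]
tool_rot: [0.661, 0.75, 0.0, -0.0]
force: [0.3, -0.2, -1.3]
finger_gap: 0.227
gripper_force: 49.5
```

Request:
{"api": "drive_tool", "payload": {"plan": [[0,0,0.001,0,0,0,-1],[0,0,0.0005,0,0,0,-1],[0,0,0,0,0,0,-1]]}}

```text
t: 18.7
tcp_pos: [0.5987, -0.2104, 0.0979]
tool_rot: [0.661, 0.751, 0.0, 0.0]
force: [-0.1, 0.2, -1.8]
finger_gap: 0.228
gripper_force: 49.5
```

Request:
{"api": "drive_tool", "payload": {"plan": [[0,0,0.001,0,0,0,-1],[0,0,0.0005,0,0,0,-1],[0,0,0,0,0,0,-1]]}}

```text
t: 19.0
tcp_pos: [0.5989, -0.2105, 0.0968]
tool_rot: [0.661, 0.751, 0.0, 0.0]
force: [-1.1, 0.7, 2.6]
finger_gap: 0.231
gripper_force: 50.0
```

Request:
{"api": "drive_tool", "payload": {"plan": [[0,0,0.001,0,0,0,-1],[0,0,0,0,0,0,-1]]}}

```text
t: 19.2
tcp_pos: [0.5989, -0.2105, 0.0968]
tool_rot: [0.661, 0.751, 0.0, 0.0]
force: [-1.9, 1.0, 8.6]
finger_gap: 0.225
gripper_force: 50.8
```

It is seated: z = 0.0968, the same as at the grasp, with a contact force. Release and retreat.

Request:
{"api": "drive_tool", "payload": {"plan": [[0,0,-0.001,0,0,0,-1],[0,0,0,0,0,0,0],[0,0,0,0,0,0,0.5],[0,0,0,0,0,0,0.5],[0,0,0,0,0,0,0.5],[0,0,0,0,0,0,0.5],[0,0,0,0,0,0,0.5]]}}

```text
t: 19.9
tcp_pos: [0.5987, -0.2105, 0.0962]
tool_rot: [0.661, 0.75, -0.0, -0.0]
force: [0.2, -0.3, -0.5]
finger_gap: 0.749
gripper_force: 0.0
```

Request:
{"api": "drive_tool", "payload": {"plan": [[0,0,-0.01,0,0,0,0.5],[0,0,-0.02,0,0,0,0.5],[0,0,-0.03,0,0,0,0.5],[0,0,-0.03,0,0,0,0.5],[0,0,-0.03,0,0,0,0.5],[-0.04,0,0,0,0,0,0.5],[-0.04,0,0,0,0,0,0.5],[-0.04,0,0,0,0,0,0.5],[-0.04,0,0,0,0,0,0.5],[0,0,0,0,0,0,0.5]]}}

```text
t: 20.9
tcp_pos: [0.619, -0.3755, 0.2171]
tool_rot: [0.663, 0.749, -0.001, 0.003]
force: [-0.4, 1.7, -0.3]
finger_gap: 0.752
gripper_force: 0.0
```

```bash
python3 - <<'E'
from h import *
to(0,0,0,0)
o=np.load("scene.npz")["im"]
s=snap("scene");t=snap("top")
P=t["P"];z=P[...,2];near=np.hypot(P[...,0]-.5977,P[...,1]+.21)
m=(near<.03)&(z>.1);print(np.median(z[m]),cv2.minAreaRect(P[m][:,:2].astype(np.float32)))
A=cv2.resize(s["image"][300:400,179:309],(390,300),interpolation=3);B=cv2.resize(s["image"][150:300,190:450],(390,300))
C=cv2.resize(t["image"][110:350,140:480],(390,300))
save(np.hstack([np.vstack([A,B]),np.vstack([C,C*0])]),"fin.png")
E
```

```text
t 20.9 tcp [ 0.619  -0.3755  0.2171] yaw 96.99 tilt 0.32 q6 -0.82 F [-0.39  1.68 -0.28] T [ 0.003 -0.024 -0.012] gap 0.752 gf 0.0
shift tool [ 0.449  -0.5692  0.2136] rot tool deg [ 0.34  0.12 96.99]
0.11939425106301871 ((0.5993381142616272, -0.21021951735019684), (0.020021047443151474, 0.028437959030270576), 6.97592306137085)
```

View pics/fin.png

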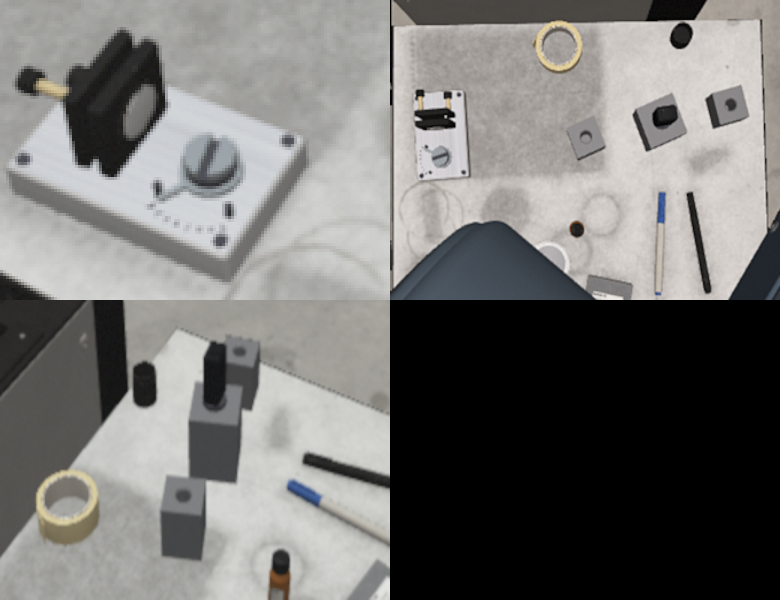

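The pointer rests at the home pin at (158,190). The driver is upright and fully down in the large stand at (215,395), cap height 0.119 m as at the start. The tape, vial and dish have not moved. I'll hand it in.

Request:
{"api": "drive_tool", "payload": {"plan": [[0,0,0,0,0,0,0.5],[0,0,0,0,0,0,0.5],[0,0,0,0,0,0,0.5]]}}

```text
t: 21.3
tcp_pos: [0.6191, -0.3677, 0.2166]
tool_rot: [0.66, 0.751, 0.0, -0.0]
force: [-0.1, -1.3, 0.2]
finger_gap: 0.746
gripper_force: 0.0
```

```bash
python3 -c "
from h import *
print(manip.sign_off())"
```

```text
the job is handed in; nothing more can be done
None
```

The job is handed in at 21.3 s: the screw's pointer is home at the far stop (torque about 0.07 N m there), the driver is back upright and fully down in the large stand, and the dish, tape roll and vial were not touched; the hand-in returned no verdict.

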